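Tip the power modules out of the tilt tray into the crate

TASK

Slide the empty open crate up to the tilt tray so that the tray's open lip hangs over the inside of the crate, then lift the tray by the handle at its other end until both power modules have slid off into the crate, and lower the tray gently all the way back down onto its stand. The gripper must not touch the modules themselves, and the other things on the bench must stay where they are.

Things in the scene. Friction and masses are not known exactly. Their poses are not given: they have to be found in the camera images.
- stand: Fixed dark steel stand of the tilt tray, 134 mm wide (x), 84 mm tall. Origin on the bench under the tray's middle; +y points to the handle end, -y to the open lip, z up. Its face towards the crate is at y = -62 mm: the crate's wall can go under the overhanging lip until it meets that face (small hinge ears, above 65 mm, stand further out).
- tray (a joint): Tilt angle of the dark steel tray (rad): 0 lying flat on its stand, grows as the handle end is lifted, stop at 1.1. Plain hinge with light damping (0.1 N m s/rad): it falls if let go. The tray weighs about 0.45 kg. The modules slide at roughly 0.45 to 0.7 rad; with 0.9 to 1.0 rad they slide off reliably.
- tray_hinge (a point): Middle of the tray's hinge axis, fixed on the stand (stand frame x 0, y -80, z 86 mm). The axis is the stand's x axis; lifting is a positive turn about +x.
- lip (a point): Middle of the tray's open lip edge, on top of its floor; moves with the tray (flat: stand frame 0, -100, 100 mm). Tray floor: 152 x 200 mm, 6 mm thick, from y -100 to +100 mm, top 100 mm above the bench when flat; side walls 30 mm high, 140 mm apart inside; no wall at the lip.
- handle (a point): Grip point of the tray's handle: a flat black plate 90 mm wide (stand x), 8 mm thick, 62 mm long, at the tray's far edge. With the tray flat it leans outward (+y of the stand going up) 35 degrees from vertical. Point in its mid-thickness, 20 mm below its top edge along the plate (flat: stand frame 0, +124, 132 mm). Axes: parallel to the stand's when flat, turning with the tray.
- crate: Loose, empty, open-topped grey plastic crate, 220 x 220 mm outside, walls 6 mm thick and 55 mm tall, about 0.4 kg. Origin at the centre of its underside. At its -y wall stands a grip tab; its +y wall is the one to go under the lip.
- crate_tab (a point): Grip point of the crate's tab: an upright plate 90 mm wide (along the crate's x), 12 mm thick (along its y), its top 100 mm above the bench. Point in its mid-thickness, 15 mm below its top edge (crate frame x 0, y -104, z 85 mm).
- module_a: Loose white plastic power module, 80 mm long (y), 50 mm wide (x), 30 mm tall, about 0.16 kg, lying in the tray. Origin at the centre of its underside.
- module_b: Loose white plastic power module, 90 mm long (y), 46 mm wide (x), 34 mm tall, about 0.16 kg, lying in the tray beside the other. Origin at the centre of its underside.
- bottle: Bystander: white plastic bottle with a black band, 60 mm across, 130 mm tall; origin at the centre of its underside.
- camera_white: Bystander: white bullet camera, 140 x 64 mm, 76 mm tall; origin at the centre of its underside.
- adapter: Bystander beside the tray: black mains adapter, 85 x 50 x 32 mm; origin at the centre of its underside.
- relay_board: Bystander beside the tray: green relay board with terminal strips, 100 x 70 mm, 18 mm tall; origin at the centre of its underside.
- screwdriver: Bystander: screwdriver 190 mm long, lying along its x.
Mind the look-alikes: they are no part of the job. What is shaped like the module_a but red is not meant. Leave any pink look-alike of the module_b alone.

How it is judged:
On the way, in this order (a step that is already met when the one before it is completed fails the run):
1. the crate stands on the bench with the lip over its inside, the tray still flat (x of lip in the frame of crate between -0.06 and 0.06 m and y of lip in the frame of crate between -0.06 and 0.1 m and value of joint tray below 0.06 rad and angle between crate's own z axis and vertical below 0.1 rad), for 0.2 s.
2. the tray is raised and both modules are in the crate (value of joint tray above 0.3 rad and x of module_a in the frame of crate between -0.104 and 0.104 m and y of module_a in the frame of crate between -0.104 and 0.104 m and z of module_a in the frame of crate between -0.01 and 0.06 m and x of module_b in the frame of crate between -0.104 and 0.104 m and y of module_b in the frame of crate between -0.104 and 0.104 m and z of module_b in the frame of crate between -0.01 and 0.06 m), for 0.2 s.
At the end, for the whole second after the job is handed in: The tray is down on its stand (joint below 0.04 rad); both modules lie at rest inside the crate (their origins within its inner walls and less than 60 mm above its underside); the crate stands level on the bench (within 0.1 rad) and at rest (value of joint tray below 0.04 rad and x of module_a in the frame of crate between -0.104 and 0.104 m and y of module_a in the frame of crate between -0.104 and 0.104 m and z of module_a in the frame of crate between -0.01 and 0.06 m and x of module_b in the frame of crate between -0.104 and 0.104 m and y of module_b in the frame of crate between -0.104 and 0.104 m and z of module_b in the frame of crate between -0.01 and 0.06 m and angle between crate's own z axis and vertical below 0.1 rad and height (world z) of crate below 0.01 m and linear speed of each of module_a, module_b, crate below 0.03 m/s); the robot touches nothing.
It fails at once if the tray falls or is slammed down (turning down faster than 1.5 rad/s) (velocity of joint tray below -1.5 rad/s).
It fails at once if the gripper's fingers touch a module (more than 2 N) (contact force between the fingers and module_a above 2 N or contact force between the fingers and module_b above 2 N).
It fails at once if another thing on the bench is shifted by more than 30 mm (distance of any of bottle, camera_white, adapter, relay_board, screwdriver from where it was at the start of the episode above 0.03 m).
It also fails if it takes over 67 s, if anything falls off the work surface, if the arm or the gripper's body presses on something with over 40 N, if the wrist force passes 120 N, or if a joint passes its speed limit or range.

ROBOT

A 6-joint arm with a two-finger parallel gripper is mounted at the origin on the work surface. World frame = base frame: x ahead of the robot, y to its left, z up, the work surface at z = 0. Lengths are in m, angles in rad, forces in N, time in s.
With the tool pointing down it reaches from about 0.3 to 0.95 m from the base axis. Payload 3.1 kg.
Tool frame: the origin (TCP) lies midway between the tips of the shut fingers; the grasp point (between the pads) lies 19 mm behind it; x points along the fingers, y is the direction in which the jaws open and shut, and the axes are right-handed (so a half turn about x gives the same grasp; the last joint's range is limited). The gripper opens to 85 mm and grips with 20 to 120 N. Pads are 22 mm wide; open, the fingers measure 114 mm over their backs; the gripper's body (76 mm by 85 mm) begins 54 mm behind the grasp point. The pads swing forward as they close: fully open they stand 13 mm farther back than shut.
Start: joints at [1.08, 0.308, 1.634, -0, 1.2, -0.07], TCP at [0.255, 0.57, 0.231] pointing down, gripper open.
Joint ranges: [-3.06, 3.06], [-0.79, 1.96], [0.05, 2.63], [-1.19, 4.34], [0.05, 2.64], [-2.94, 2.94]. Speed limits (rad/s): [2.79, 2.79, 3.14, 3.14, 3.14, 3.14].

INTERFACE

Orientations are given as a unit quaternion [x, y, z, w].
In Python, from station import move_to, move_linear, goto_joints, ungrasp, grasp, sleep, ik, get_state, grab_frame, calibration, MotionError, hand_in gives the robot as it stands. Calls block until the motion is done:
- move_to(position, orientation): joint-space move of the TCP to a pose.
- move_linear(position, velocity=0.15, rot=None, stop_force=None): straight line of the TCP; rot=None keeps the orientation; velocity is the mean speed in m/s. With stop_force (N) it stops when the force on the tool has changed by that much, and returns True; else False.
- goto_joints(angles): joint-space move.
- ungrasp() and grasp(force=None): open the fingers fully, or close them until they stop; force is the grip in N (None keeps the last).
- sleep(seconds).
- ik(position, orientation): joint angles nearest the present ones, or None.
- get_state(): the state.
- grab_frame(name): name is "side" or "top" or "wrist"; returns the picture (400x640x3 uint8, red, green, blue); there is no depth.
- calibration(name): a dict with "mtx" (3x3 intrinsics, pixels), "extrinsics" (4x4, takes a point from camera to world coordinates); the wrist camera has in their place "mount" (4x4, takes a point from camera to tool coordinates, whose origin is the TCP and whose axes are the tool frame's). Camera axes: x right, y up, looking along -z (the intrinsics and any distortion apply to the point x, -y, -z); pixel columns grow to the right and rows downward; lengths in m; the calibration is good to about 2 mm. A picture is of the moment at which its call begins: read the wrist's pose just before it. calibration takes no time and is no camera call.
A pose or a line that the arm cannot do raises MotionError and nothing moves.
- hand_in(): hands the job in, once; it reports no verdict.
The state is a dict: "t": time; "joints": joint angles; "qd": joint speeds; "effort": joint torques, N m; "ee_pos": TCP position; "tcp_rot": TCP orientation; "wrist_force": force on the tool from outside, world axes, zero at the start; "moment": the same for the moment, N m; "grip_width": opening from 0.0 (shut) to 1.0 (fully open).
Only numpy, scipy, OpenCV 4.12 (cv2) and the standard library are available. Lean on these libraries where they do the work, as an engineer would, in place of code of your own. Each camera call takes 0.05 s, during which the arm holds its last target. There are 200 camera calls.

## Working session

There is one attempt and no reset: what is moved stays moved. The work goes in short steps, each a Python script; the robot and the scene stay as the last script left them, time stands still between calls to the robot, and variables do not carry over. Pictures are saved under pics/ and viewed, about 8 in all and at most 12, crops included, and the job is handed in when it is done.

```bash
mkdir -p pics; python3 - <<'E'
from station import *
import cv2, numpy as np
np.set_printoptions(precision=4,suppress=True)
for n in("top","side"):
    f=grab_frame(n); cv2.imwrite(f"pics/{n}0.png",f[:,:,::-1]); c=calibration(n); print(n,c)
print(calibration("wrist")); print(get_state())
E
```

```text
top {'mtx': array([[404.5593,   0.    , 323.9347],
       [  0.    , 404.5593, 195.9181],
       [  0.    ,   0.    ,   1.    ]]), 'extrinsics': array([[ 0.0113,  0.995 , -0.0992,  0.4353],
       [-0.9999,  0.0113, -0.0003,  0.0553],
       [ 0.0008,  0.0992,  0.9951,  1.3137],
       [ 0.    ,  0.    ,  0.    ,  1.    ]])}
side {'mtx': array([[512.4844,   0.    , 321.0044],
       [  0.    , 512.4844, 196.5329],
       [  0.    ,   0.    ,   1.    ]]), 'extrinsics': array([[ 0.8453,  0.3648, -0.3904, -0.0527],
       [-0.5339,  0.603 , -0.5927, -0.8205],
       [ 0.0192,  0.7095,  0.7045,  1.1696],
       [ 0.    ,  0.    ,  0.    ,  1.    ]])}
{'mtx': array([[343.7422,   0.    , 318.9574],
       [  0.    , 343.7422, 205.2344],
       [  0.    ,   0.    ,   1.    ]]), 'mount': array([[-0.0011,  0.3268, -0.9451, -0.143 ],
       [ 1.    ,  0.0009, -0.0008, -0.0008],
       [ 0.0005, -0.9451, -0.3268, -0.0835],
       [ 0.    ,  0.    ,  0.    ,  1.    ]])}
{'t': 0.1, 'joints': array([ 1.0803,  0.3089,  1.6351, -0.    ,  1.1997, -0.0697]), 'qd': array([-0.0002, -0.0032, -0.0011, -0.0012, -0.0006,  0.0009]), 'effort': array([ -0.0007, -41.6408, -27.7643,  -0.0001,   0.0039,  -0.    ]), 'ee_pos': array([0.255 , 0.5698, 0.2301]), 'tcp_rot': array([ 0.1469,  0.6917, -0.1484,  0.6913]), 'wrist_force': array([ 0.0624, -0.2883,  0.4566]), 'moment': array([-0.045 ,  0.0127,  0.0546]), 'grip_width': 1.0012740900692003}
```

View pics/top0.png

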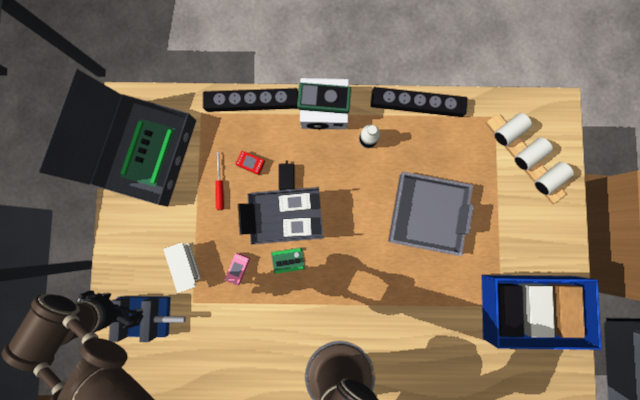

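View pics/side0.png

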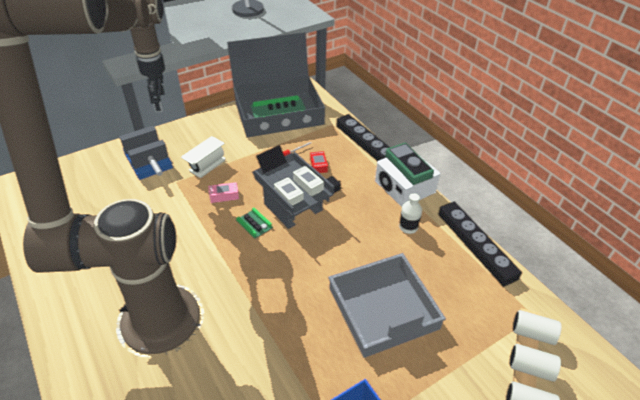

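The work scene is clear. In the top view the tray is at (282,215) with its black handle to the left at (247,219) and its lip to the right, around x=321. The white modules are at (295,202) and (297,227). The crate is at (432,213) with its tab at (465,220).

Candidates: white modules at (295,202) and (297,227), both in the tray, are the ones I want. The look-alikes are red at (250,162) and pink at (237,268). The only other large tray or box is the blue bin at (540,310), which isn't the crate. I'll check this choice in a close crop.

```bash
python3 - <<'E'
import cv2
f=cv2.imread("pics/top0.png")[145:285,228:488]
cv2.imwrite("pics/crop1.png",cv2.resize(f,None,fx=3,fy=3,interpolation=cv2.INTER_CUBIC))
E
```

```text
(no output)
```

View pics/crop1.png

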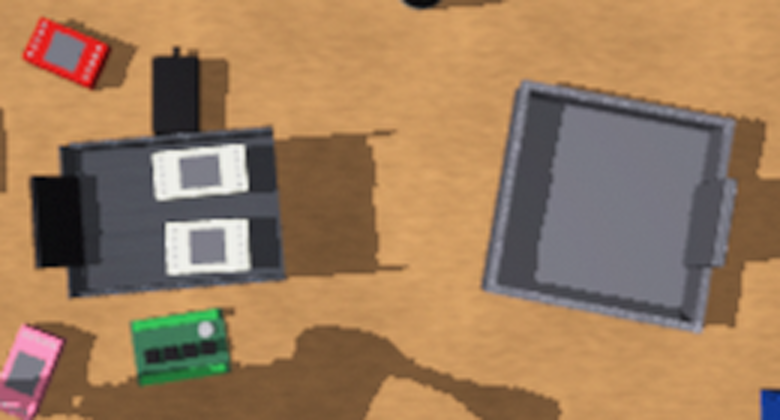

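The crop confirms both white modules lie in the tray. The crate rim corners are at crop pixels (523,83), (733,120), (699,330) and (484,290). The relay board's right edge is at about x=229, clear of the lip at about x=280. Next I'll turn these into positions.

```bash
cat > h.py <<'E'
import numpy as np, cv2
from scipy.spatial.transform import Rotation as R
from station import *
np.set_printoptions(precision=4,suppress=True)
def cast(px,z,M,T):
    px=np.atleast_2d(np.asarray(px,float)); d=np.c_[(px[:,0]-M[0,2])/M[0,0],-(px[:,1]-M[1,2])/M[1,1],-np.ones(len(px))]@T[:3,:3].T
    o=T[:3,3]; return o+d*((z-o[2])/d[:,2])[:,None]
def wristT(s):
    T=np.eye(4);T[:3,:3]=R.from_quat(s["tcp_rot"]).as_matrix();T[:3,3]=s["ee_pos"]
    return T@calibration("wrist")["mount"]
def quat(x,y):
    x=x/np.linalg.norm(x);y=y-x*(x@y);y/=np.linalg.norm(y);return R.from_matrix(np.c_[x,y,np.cross(x,y)]).as_quat()
E
python3 - <<'E'
from h import *
c=calibration("top");M,T=c["mtx"],c["extrinsics"]
full=lambda p:(np.array(p,float)+.5)/3-.5+np.array([228,145])
def f(n,p,z): P=cast(full(p),z,M,T);print(n,P[:,:2].tolist() if 0 else P[:,:2].round(4).tolist());return P
C=f("crate",[(523,83),(733,120),(699,330),(484,290)],.055);ctr=C.mean(0)
d=(C[0]+C[3]-C[1]-C[2])[:2];yaw=np.arctan2(d[1],d[0])-np.pi/2;print("ctr",ctr,"yaw",yaw,np.linalg.norm(np.roll(C,1,0)-C,axis=1))
t=f("tray",[(62,147),(272,128),(286,277),(70,296)],.130);print(t.mean(0),np.linalg.norm(np.roll(t,1,0)-t,axis=1))
d=(t[0]+t[3]-t[1]-t[2])[:2];print("yaw",np.arctan2(d[1],d[0])-np.pi/2)
f("handletop",[(32,178),(38,268)],.148)
f("relay",[(131,322),(222,310),(230,375),(138,385)],.01)
f("adapter",[(153,58),(198,57),(198,132),(153,132)],.032)
f("mods",[(152,154),(246,145),(248,190),(157,200)],.13);f("modb",[(165,222),(248,219),(248,270),(168,275)],.13)
E
```

```text
crate [[0.6381, -0.189], [0.6015, -0.4083], [0.3835, -0.3679], [0.4219, -0.1471]]
ctr [ 0.5113 -0.2781  0.055 ] yaw -0.16875325627477955 [0.2202 0.2223 0.2217 0.2241]
tray [[0.5574, 0.2781], [0.5785, 0.0724], [0.4331, 0.057], [0.4124, 0.266]]
[0.4954 0.1684 0.13  ] [0.1455 0.2067 0.1463 0.21  ]
yaw 0.10039774768964649
handletop [[0.5252, 0.3027], [0.439, 0.2942]]
relay [[0.3833, 0.2217], [0.3971, 0.125], [0.3288, 0.1154], [0.3173, 0.2126]]
adapter [[0.6643, 0.2021], [0.666, 0.154], [0.5852, 0.1525], [0.5846, 0.2003]]
mods [[0.5515, 0.1897], [0.5614, 0.0977], [0.5172, 0.0951], [0.5064, 0.1838]]
modb [[0.4851, 0.1755], [0.4889, 0.0947], [0.4394, 0.094], [0.4337, 0.1715]]
```

```bash
cat >> h.py <<'E'
SC=np.array([.4957,.1635]);SY=.10
def st(p,sc=SC,sy=SY):  # stand frame -> world
    c,s=np.cos(sy),np.sin(sy); p=np.asarray(p,float); return np.array([sc[0]+c*p[0]-s*p[1],sc[1]+s*p[0]+c*p[1],p[2]])
ydir=lambda a:np.array([-np.sin(a),np.cos(a),0])
down=np.array([0,0,-1.])
def best(p,yaw,x=down):
    r=[]
    for sg in(1,-1):
        q=quat(x,sg*ydir(yaw));j=ik(p,q)
        if j is not None:r.append((abs(j[5]),sg,q))
    return min(r,key=lambda a:a[0])[1:]
E
python3 - <<'E'
from h import *
cc=np.array([.5113,-.2781]);cy=-.169
tab=np.r_[cc-.104*ydir(cy)[:2],.068]
p=tab+[0,0,.17];sg,q=best(p,cy);print(tab,sg,ik(p,q))
move_to(p,q)
s=get_state();f=grab_frame("wrist");cv2.imwrite("pics/w1.png",f[:,:,::-1])
move_linear(tab,.15,stop_force=15)
print(get_state()["ee_pos"],get_state()["wrist_force"])
grasp(60);s=get_state();print(s["t"],s["grip_width"],s["wrist_force"])
E
```

```text
[ 0.4938 -0.3806  0.068 ] -1 [-0.7265  0.2992  1.6313 -0.      1.2111  1.0133]
[ 0.4947 -0.3814  0.0692] [ 0.645  -0.7803  0.6028]
5.5167 0.12591186373450394 [ 0.6937 -0.0042  1.1216]
```

View pics/w1.png

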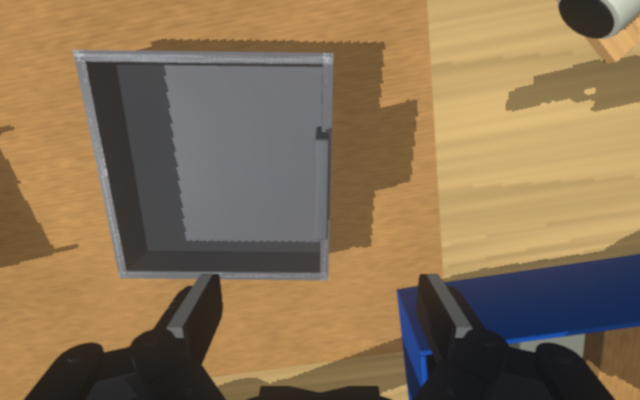

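The picture shows the open jaws straddling the line of the tab (column ≈322, rows 130–240). The grip opening of about 11 mm fits the 12 mm tab, so I'll slide the crate now. I'll turn it about the tab first, then bring it in with a force stop.

```bash
python3 - <<'E'
from h import *
s=get_state();z=s["ee_pos"][2]
q=quat(down,-ydir(SY))
for yv,v,sf in((-.38,.10,None),(-.289,.08,25),):
    g=st([0,yv+0.0,z]);
    print(move_linear(g,v,rot=q,stop_force=sf)); s=get_state();print(s["t"],s["ee_pos"],s["wrist_force"])
f=grab_frame("top")[130:290,220:480];cv2.imwrite("pics/top2.png",cv2.resize(f[:,:,::-1],None,fx=3,fy=3,interpolation=cv2.INTER_CUBIC))
f=grab_frame("wrist");cv2.imwrite("pics/w2.png",f[:,:,::-1])
E
```

```text
False
7.375 [ 0.5337 -0.2145  0.0683] [ 0.1645 -1.1054  3.313 ]
False
8.6583 [ 0.5244 -0.1233  0.0683] [0.0674 1.432  4.0328]
```

View pics/top2.png

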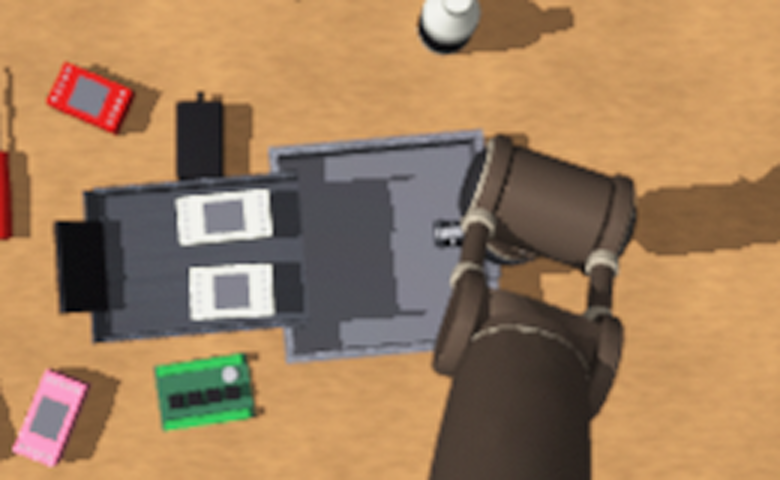

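View pics/w2.png

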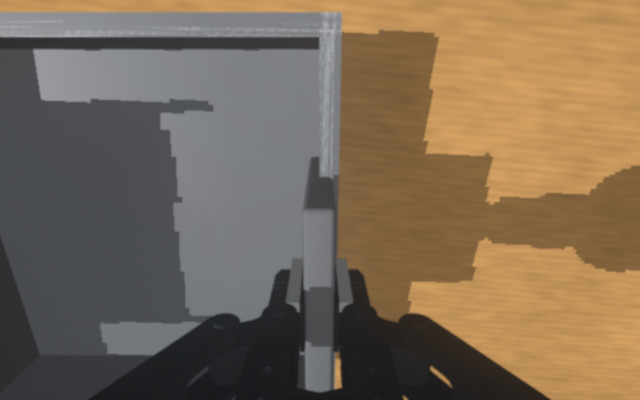

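The crate now sits under the lip, with its far corners at crop (270,150) and (289,360) and the lip at x≈300. It is laterally centred and the tab is held square. I'll nudge it 6 mm more, release, and go to a standoff at the handle after checking IK over the whole arc.

```bash
cat >> h.py <<'E'
def hp(th,sg,off=0,g=np.array([.124,.132]),tip=.019):
    """TCP pose on handle at tray angle th, off = standoff along plate"""
    v=g-[-.080,.086];c,s=np.cos(th),np.sin(th)
    P=np.array([0,-.080+c*v[0]-s*v[1],.086+s*v[0]+c*v[1]])
    a=np.radians(35)-th;u=np.array([0,np.sin(a),np.cos(a)]);n=np.array([0,np.cos(a),-np.sin(a)])
    rot=lambda w:st(w)-np.r_[SC,0]
    return st(P+u*(off-tip)),quat(-rot(u),sg*rot(n))
E
python3 - <<'E'
from h import *
c=calibration("top")
for P in cast((np.array([(270,150),(289,360)])+.5)/3-.5+[220,130],.055,c["mtx"],c["extrinsics"]):
    d=P[:2]-SC;print("wall stand xy",d@[np.cos(SY),np.sin(SY)],d@ydir(SY)[:2])
z=get_state()["ee_pos"][2]
print(move_linear(st([0,-.283,z]),.05,stop_force=15),get_state()["wrist_force"])
ungrasp();move_linear(get_state()["ee_pos"]+[0,0,.20],.25)
for sg in(1,-1):
    for th,o in((0,.12),(0,0),(.3,0),(.6,0),(.95,0),(.95,.1)):print(sg,th,o,ik(*hp(th,sg,o)))
print(get_state()["t"],get_state()["joints"])
E
```

```text
wall stand xy 0.108998739650916 -0.07371285061701345
wall stand xy -0.10989409945792011 -0.07462692775639088
False [ 0.0781 -1.6639  2.4076]
1 0 0.12 [ 0.7902  0.5143  1.5007 -0.4583  1.5485 -0.7704]
1 0 0 [ 0.7089  0.5558  1.6641 -0.5051  1.3348 -0.737 ]
1 0.3 0 [ 0.5672  0.3293  1.7679 -0.297   1.2033 -0.9741]
1 0.6 0 [ 0.3569  0.1565  1.8448 -0.0115  1.1431 -1.3091]
1 0.95 0 [ 0.0444  0.0734  1.8894  0.3615  1.2204 -1.7588]
1 0.95 0.1 [-0.0209 -0.0006  1.7744  0.3406  1.4194 -1.7523]
-1 0 0.12 [ 0.7902  0.5143  1.5007 -0.4583  1.5485  2.3711]
-1 0 0 [ 0.7089  0.5558  1.6641 -0.5051  1.3348  2.4046]
-1 0.3 0 [ 0.5672  0.3293  1.7679 -0.297   1.2033  2.1675]
-1 0.6 0 [ 0.3569  0.1565  1.8448 -0.0115  1.1431  1.8325]
-1 0.95 0 [0.0444 0.0734 1.8894 0.3615 1.2204 1.3828]
-1 0.95 0.1 [-0.0209 -0.0006  1.7744  0.3406  1.4194  1.3893]
10.6833 [-0.3027  0.1054  1.8043  0.      1.2347  1.1681]
```

```bash
python3 - <<'E'
from h import *
move_to(*hp(0,-1,.13))
s=get_state();f=grab_frame("wrist");cv2.imwrite("pics/w3.png",f[:,:,::-1])
T=wristT(s);M=calibration("wrist")["mtx"];a=np.radians(35);u=np.array([0,np.sin(a),np.cos(a)]);n=np.array([0,np.cos(a),-np.sin(a)])
for x in(-.045,.045):
  for k in(-.004,.004):
    P=np.linalg.inv(T)@np.r_[st(np.array([x,.124,.132])+.02*u+k*n),1];print("pred top edge",x,k,M[0,2]-M[0,0]*P[0]/P[2],M[1,2]+M[1,1]*P[1]/P[2])
print(s["t"],s["wrist_force"])
E
```

```text
pred top edge -0.045 -0.004 321.8629114137157 266.90417324351944
pred top edge -0.045 0.004 311.3885538623735 266.91959376355777
pred top edge 0.045 -0.004 321.96447539748317 149.2843995109044
pred top edge 0.045 0.004 310.1648717107868 149.3067514417255
12.45 [ 0.4219 -0.3244 -0.3962]
```

View pics/w3.png

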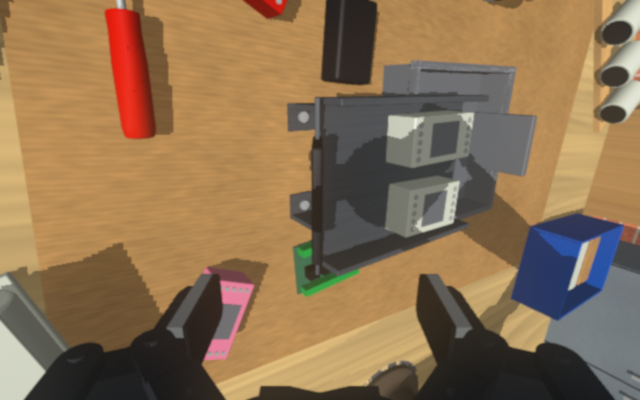

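The handle appears edge-on as a dark band at columns ≈313–322, rows ≈140–260. I predicted columns 310–322, so it is aligned across the jaws, and the ≈6 mm offset along the plate's width is harmless. Now I'll descend and grasp.

```bash
python3 - <<'E'
from h import *
p,q=hp(0,-1,0)
print(move_linear(p,.12,rot=q,stop_force=15))
grasp(60);s=get_state();print(s["t"],s["grip_width"],s["ee_pos"]-p,s["wrist_force"],s["moment"])
for th in np.arange(.08,.33,.08):
    p,q=hp(th,-1);move_linear(p,.08,rot=q);s=get_state();print(round(th,2),s["t"],s["wrist_force"],s["grip_width"])
E
```

```text
False
14.425 0.08980104554783465 [-0.0001  0.0005 -0.0003] [ 0.1475  2.3691 -1.7278] [ 0.5801  0.0129 -0.109 ]
0.08 14.7667 [-0.7161  3.4521 -1.3901] 0.08360848785808037
0.16 15.1083 [-0.9612  5.5442 -0.709 ] 0.08518263241899598
0.24 15.45 [-2.1848  5.6677  0.3735] 0.08614706792551347
0.32 15.7917 [-2.4365  5.7944  1.7991] 0.08724720672267931
```

```bash
python3 - <<'E'
from h import *
for th in np.r_[np.arange(.40,.90,.08),.95]:
    p,q=hp(th,-1);move_linear(p,.08 if th<.9 else .05,rot=q);s=get_state();print(round(th,2),s["t"],s["wrist_force"],s["grip_width"])
sleep(.6)
a=grab_frame("side")[100:360,220:460];b=grab_frame("top")[110:370,220:480]
cv2.imwrite("pics/s4.png",cv2.resize(np.hstack([a,b])[:,:,::-1],(800,416),interpolation=cv2.INTER_CUBIC))
E
```

```text
0.4 16.1333 [-2.9068  5.3274  2.4636] 0.08452345566657406
0.48 16.475 [-3.1278  6.5071  3.881 ] 0.08388952220691959
0.56 16.8167 [-3.6822  5.8573  3.1091] 0.08339259098827165
0.64 17.1583 [-3.7961  4.9011  4.6464] 0.08370710615331017
0.72 17.5 [-2.9789  4.1716  5.0711] 0.09136930904128697
0.8 17.8417 [-2.8516  4.1076  4.8643] 0.08930455055355986
0.88 18.1833 [-3.1407  4.4432  4.5451] 0.08864011169997302
0.95 18.6083 [-2.9189  3.6144  5.9174] 0.07958923060666186
```

View pics/s4.png

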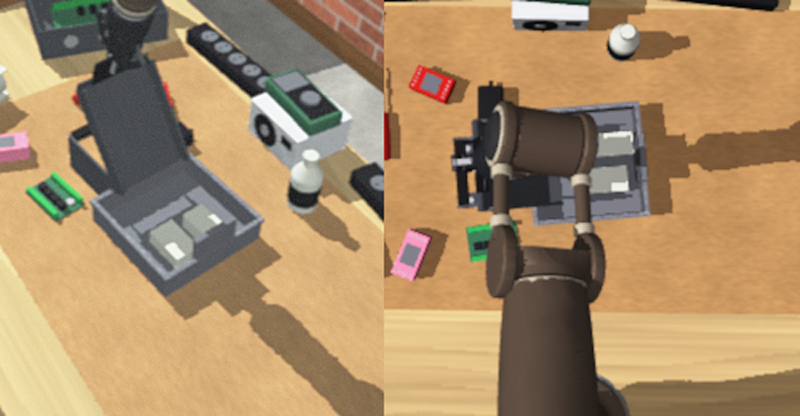

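The tray is raised and empty, and both modules are in the crate (left panel ≈(170,243) and (205,218)). The tray's lip moves up as it lowers, so I'll lower it now. The last 0.08 rad goes slowly with a force stop.

```bash
python3 - <<'E'
from h import *
for th in np.r_[np.arange(.88,.07,-.08),.04,.0]:
    p,q=hp(th,-1);r=move_linear(p,.07 if th>.05 else .03,rot=q,stop_force=None if th>.05 else 15);s=get_state()
    if th<.2:print(round(th,2),r,s["t"],s["wrist_force"],s["ee_pos"]-p)
v=wf=get_state()["wrist_force"]
ungrasp();sleep(.3)
p,q=hp(0,-1,.13);move_linear(p,.1,rot=q)
f=grab_frame("wrist");cv2.imwrite("pics/w5.png",f[:,:,::-1])
move_to(np.array([.255,.57,.25]),[.1469,.6917,-.1484,.6913])
s=get_state();print(s["t"],s["wrist_force"])
a=grab_frame("side")[100:360,220:460];b=grab_frame("top")[110:370,220:480]
cv2.imwrite("pics/s6.png",cv2.resize(np.hstack([a,b])[:,:,::-1],(800,416),interpolation=cv2.INTER_CUBIC))
E
```

```text
0.16 False 23.025 [-3.9724  6.5886  2.6234] [-0.0001  0.0008 -0.001 ]
0.08 False 23.4 [-4.4627  7.4873  2.4437] [-0.0001  0.0008 -0.0011]
0.04 False 23.8083 [-4.3031  7.1861  2.4403] [-0.      0.0007 -0.0009]
0.0 False 24.2167 [-4.4505  6.8289  3.869 ] [-0.      0.0005 -0.0003]
28.8417 [-1.4983 -1.28    0.7151]
```

View pics/s6.png

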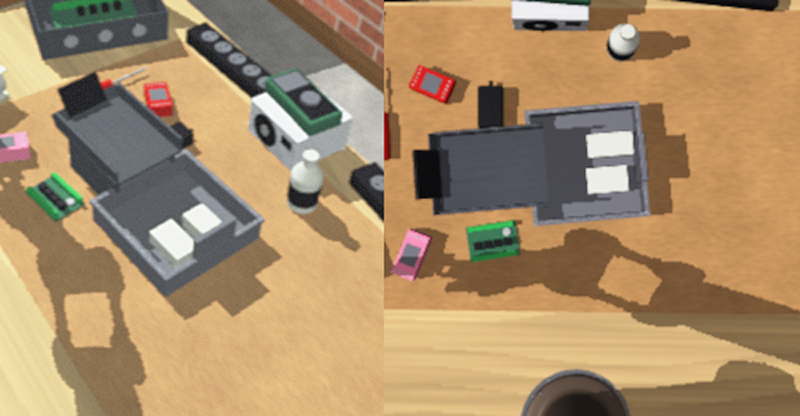

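View pics/w5.png

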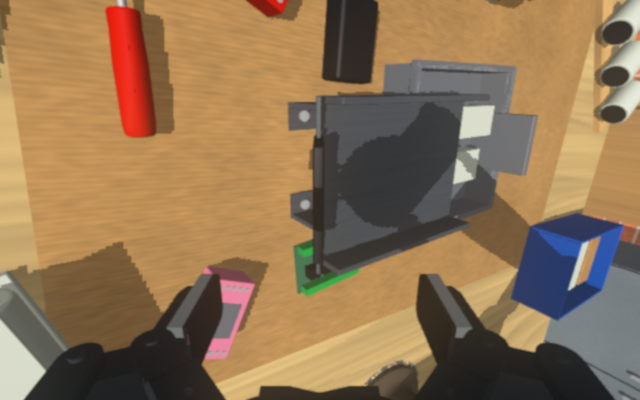

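Both modules lie in the crate (right panel ≈(610,145) and (607,180)). The wrist view of the tray matches the one before lifting (left edge at column ≈317), so it is flat. The bystanders look unmoved and the gripper is clear, so I'll hand in.

```bash
python3 -c "
from station import *
sleep(.3);print(hand_in())"
```

```text
the job is handed in; nothing more can be done
None
```

I slid the crate under the tray's lip and raised the tray to about 0.95 rad. Both white modules slid into the crate. I then lowered the tray to flat, released it and handed the job in. The robot's clock read about 29 s when the arm was clear, against the 67 s limit.

**Crate:** its far wall measured about 74 mm in front of the stand's middle before a last 6 mm nudge, so the lip ends about 78 mm from the crate's centre (limit 100 mm).

**Forces:** every reading printed during the lift and lowering was under about 10 N.

**Final pictures:** both modules lie inside the crate. The tray looks the same as before the lift, and the other things on the bench look unmoved. I judged these by eye rather than measuring them.

**Disagreements:** the handle appeared about 6 mm off my prediction along its width, and the tray's outline measured about 146 × 208 mm against the stated 152 × 200 mm. Neither affected the job. No check failed.

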